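Set out the printer service kit by height

TASK

Set out the printer's service kit on the rail: the ribbed cap, the clamp knob, the nozzle jar and the glue stick, one standing upright in the middle of each round pad, in order of height, with the lowest on the pad next to the raised stop block and the tallest on the pad at the other end. Do not knock any of the four over on the way.

Things in the scene. Friction and masses are not known exactly. Their poses are not given: they have to be found in the camera images.
- cap: low round black ribbed cap, 42 mm across and 14 mm high, the lowest of the kit, loose on the worktop. Origin: centre of its underside; z up. Grip across its straight sides.
- clamp_knob: small black clamp knob standing on its broad round body, with a narrower head on top: 35 mm across, 33 mm high, the second lowest; loose. Origin: centre of its underside; z up. Widest in its lower half (grip it low, across the broad body), tapering above.
- nozzle_jar: small round clear jar with a black lid, 45 mm across, 43 mm high, the second tallest; loose. Origin: centre of its underside; z up. The lid is fixed; grip round it.
- glue_stick: upright round glue stick, 27 mm across, 93 mm high, the tallest; loose. Origin: centre of its underside; z up. Its cap is fixed; grip round the body.
- pad_a: one of the four fixed grey round pads in the row on the aluminium rail: 58 mm across, 4 mm thick, flat top 10 mm above the worktop. Origin: centre of its underside, 6 mm above the worktop, so the top lies 4 mm above the origin; z up, y along the rail, x across it (away from the robot). The row runs pad_a, pad_b, pad_c, pad_d toward +y, about 74 mm apart. The rail may lie up to 0.2 rad askew. pad_a is the end pad on the right (-y).
- pad_b: one of the four fixed grey round pads in the row on the aluminium rail: 58 mm across, 4 mm thick, flat top 10 mm above the worktop. Origin: centre of its underside, 6 mm above the worktop, so the top lies 4 mm above the origin; z up, y along the rail, x across it (away from the robot). The row runs pad_a, pad_b, pad_c, pad_d toward +y, about 74 mm apart. The rail may lie up to 0.2 rad askew. pad_b is the second from the right.
- pad_c: one of the four fixed grey round pads in the row on the aluminium rail: 58 mm across, 4 mm thick, flat top 10 mm above the worktop. Origin: centre of its underside, 6 mm above the worktop, so the top lies 4 mm above the origin; z up, y along the rail, x across it (away from the robot). The row runs pad_a, pad_b, pad_c, pad_d toward +y, about 74 mm apart. The rail may lie up to 0.2 rad askew. pad_c is the third from the right.
- pad_d: one of the four fixed grey round pads in the row on the aluminium rail: 58 mm across, 4 mm thick, flat top 10 mm above the worktop. Origin: centre of its underside, 6 mm above the worktop, so the top lies 4 mm above the origin; z up, y along the rail, x across it (away from the robot). The row runs pad_a, pad_b, pad_c, pad_d toward +y, about 74 mm apart. The rail may lie up to 0.2 rad askew. pad_d is the end pad on the left (+y).
- stop_block: raised dark steel stop block across one end of the rail, fixed: 66 mm across the rail, 22 mm along it, 24 mm high, with a bright thumb screw on top reaching 42 mm above the worktop. Origin: centre of its underside, 6 mm above the worktop, about 52 mm from the centre of the nearest pad. It stands beside pad_a or beside pad_d; at the other end is only a flat 3 mm plate with two screws.
There are look-alikes about, which are no part of the job. Leave any green, purple or yellow look-alike of the clamp_knob alone.

How it is judged:
At the end, for the whole second after the job is handed in: Counted from the pad next to the stop block: cap, clamp knob, nozzle jar, glue stick, each standing on its pad with its centre within 12 mm of the pad's centre, tilted less than 0.12 rad, at rest (angle between each of cap, clamp_knob, nozzle_jar, glue_stick's own z axis and vertical below 0.12 rad and linear speed of each of cap, clamp_knob, nozzle_jar, glue_stick below 0.02 m/s and ((horizontal distance between stop_block and pad_a below 0.1 m and horizontal distance between cap and pad_a below 0.012 m and horizontal distance between clamp_knob and pad_b below 0.012 m and horizontal distance between nozzle_jar and pad_c below 0.012 m and horizontal distance between glue_stick and pad_d below 0.012 m and z of cap in the frame of pad_a between 0.001 and 0.008 m and z of clamp_knob in the frame of pad_b between 0.001 and 0.008 m and z of nozzle_jar in the frame of pad_c between 0.001 and 0.008 m and z of glue_stick in the frame of pad_d between 0.001 and 0.008 m) or (horizontal distance between stop_block and pad_d below 0.1 m and horizontal distance between cap and pad_d below 0.012 m and horizontal distance between clamp_knob and pad_c below 0.012 m and horizontal distance between nozzle_jar and pad_b below 0.012 m and horizontal distance between glue_stick and pad_a below 0.012 m and z of cap in the frame of pad_d between 0.001 and 0.008 m and z of clamp_knob in the frame of pad_c between 0.001 and 0.008 m and z of nozzle_jar in the frame of pad_b between 0.001 and 0.008 m and z of glue_stick in the frame of pad_a between 0.001 and 0.008 m))); the robot touches nothing.
It fails at once if one of the four kit things is knocked over (tilted beyond 0.7 rad) (angle between any of cap, clamp_knob, nozzle_jar, glue_stick's own z axis and vertical above 0.7 rad).
It also fails if it takes over 93 s, if anything falls off the work surface, if the arm or the gripper's body presses on something with over 40 N, if the wrist force passes 120 N, or if a joint passes its speed limit or range.

ROBOT

A 6-joint arm with a two-finger parallel gripper is mounted at the origin on a cart in front of the work surface, level with it; the furniture and walls round the work are solid. World frame = base frame: x ahead of the robot, y to its left, z up, the work surface at z = 0. Lengths are in m, angles in rad, forces in N, time in s.
With the tool pointing down it reaches from about 0.35 to 0.775 m from the base axis. Payload 5.5 kg.
Tool frame: the origin (TCP) lies between the finger pads; the fingertips stand 17 mm ahead of it and the grasp point (between the pads) lies 2 mm behind it (env.finger_overhang is the distance from the TCP to the fingertips, in m); z points along the fingers, y is the line along which they close (so a half turn about z gives the same grasp; the last joint's range is limited). The gripper opens to 85 mm and grips with 20 to 120 N. Pads are 22 mm wide; open, the fingers measure 114 mm over their backs; the gripper's body (76 mm by 85 mm) begins 54 mm behind the grasp point. The pads swing forward as they close: fully open they stand 13 mm farther back than shut.
Start: joints at [1.15, 0.313, 0.046, 1.304, 0, 1.431], TCP at [0.159, 0.553, 0.248] pointing down, gripper open.
Joint ranges: [-2.76, 2.76], [-0.86, 1.69], [-1.03, 1.26], [-2.2, 2.34], [-1.47, 1.5], [-3.14, 3.14]. Speed limits (rad/s): [2.57, 2.57, 3.14, 3.14, 3.14, 3.14].

INTERFACE

Orientations are given as a unit quaternion [w, x, y, z].
In Python, from workcell import env gives the robot as it stands. The module is installed in compiled form; this text tells all that it offers.
- The arm moves only by the shell command python3 -m pendant 'ROWS' [FORCE]. ROWS is JSON, a list of rows, each a list of 5 numbers: the gripper's target within -1 to 1 (fully open at 1, half-way at 0, shut at -1), then the shift along the tool's x, y, z in m, then the turn about the tool's z in rad. A call has 1 to 8 rows; each row shifts and turns the commanded pose from where the row before left it, along the tool's axes as they then stand; what a row does not reach is not made up. A row lasts 1/8 s, in which the tool goes at most 62.5 mm and 10.7 degrees, less where a joint would pass 70% of its speed; a pose out of reach is approached as far as the arm can. A call with a gripper value outside its range is refused whole. The fingers move at their own pace and stop on an object; FORCE is the grip in N (left out, the last holds). Time passes only in rows, so rows that do not move let the fingers close. It gives the time, the measured TCP pose, the force, the opening and the grip force at its end, in the units of the state.
- env.get_state(): the state, without advancing time (a new reading comes with each control period).
- env.read_camera(name): name is "side" or "top" or "wrist"; returns the picture (400x640x3 uint8, red, green, blue); there is no depth.
- env.calibration(name): a dict with "K" (3x3 intrinsics, pixels), "T" (4x4, takes a point from camera to world coordinates); the wrist camera has in their place "tool_from_camera" (4x4, takes a point from camera to tool coordinates, whose origin is the TCP and whose axes are the flange's). Camera axes: x right, y down, z forward; pixel columns grow to the right and rows downward; lengths in m; the calibration is good to about 2 mm. The wrist camera is an equidistant fisheye: a pixel r from the principal point sees the ray r / f radians off the axis. A picture is of the moment at which its call begins: read the wrist's pose just before it. calibration takes no time and is no camera call.
- env.hand_in(): hands the job in; it is judged then, once.
Trained networks look in the newest picture that a camera, given by its name, has taken for a name from the list of things; names that differ only in an ending like _2 or _b are one class to them, and where a whole thing is asked for, a point or a joint stands for the part that bears it (a point fixed in the world has none). Each returns a list of dicts, best first, with "score" (0 to 1); they miss things now and then, are a little off and sometimes report something else, mostly with a low value. They report only what shows in the picture. A call takes as long as a camera call. They do not tell look-alikes from the thing itself.
- env.recognise(camera, label): "centre" ([column, row] in pixels, amid what is visible of it).
The state is a dict: "clock": time; "joint_pos": joint angles; "qvel": joint speeds; "tau": joint torques, N m; "tcp_pos": TCP position; "orientation": TCP orientation; "wrist_force": force on the tool from outside, world axes, zero at the start; "ft_torque": the same for the moment, N m; "finger_gap": finger opening in m; "grip_force": force on a finger pad.
Only numpy, scipy, OpenCV 4.12 (cv2) and the standard library are available. Lean on these libraries where they do the work, as an engineer would, in place of code of your own. Each camera call takes 0.05 s, during which the arm holds its last target. There are 200 camera calls.

## Working session

There is one attempt and no reset: what is moved stays moved. The work goes in short steps, Python scripts to look and compute and a shell command to move; the robot and the scene stay as the last step left them, time stands still between calls to the robot, and variables do not carry over. Pictures are saved under pics/ and viewed, at most 14 in all, crops included, and the job is handed in when it is done.

```bash
mkdir -p pics
cat > h.py <<'E'
import numpy as np, cv2
from workcell import env
from scipy.spatial.transform import Rotation as R
def ray(cam,px,st=None):
    c=env.calibration(cam);K=np.array(c["K"])
    if cam=="wrist":
        x=(px[0]-K[0,2])/K[0,0];y=(px[1]-K[1,2])/K[1,1];r=np.hypot(x,y)
        d=np.array([np.sin(r)*x/r,np.sin(r)*y/r,np.cos(r)]) if r>0 else np.array([0,0,1.])
        q=st["orientation"];T=np.eye(4);T[:3,:3]=R.from_quat([q[1],q[2],q[3],q[0]]).as_matrix();T[:3,3]=st["tcp_pos"]
        T=T@np.array(c["tool_from_camera"])
    else:
        d=np.linalg.inv(K)@[px[0],px[1],1];T=np.array(c["T"])
    return T[:3,3],T[:3,:3]@d
def at(cam,px,z,st=None):
    o,d=ray(cam,px,st);return o+d*(z-o[2])/d[2]
def snap(cam,name):
    st=env.get_state();im=env.read_camera(cam);cv2.imwrite(f"pics/{name}.png",im[:,:,::-1]);return st,im
E
python3 - <<'E'
from h import *
s=env.get_state();print({k:np.round(v,3).tolist() for k,v in s.items()})
for c in("top","side"):
    snap(c,c+"0");print(c,np.round(env.calibration(c)["T"],3).tolist())
    for l,z in(("cap",.014),("clamp_knob",.02),("nozzle_jar",.03),("glue_stick",.05),("pad_a",.01),("stop_block",.02)):
        for r in env.recognise(c,l):print(c,l,round(r["score"],2),np.round(r["centre"]),np.round(at(c,r["centre"],z),3))
E
```

```text
{'clock': 0.0, 'joint_pos': [1.15, 0.314, 0.045, 1.304, 0.0, 1.431], 'qvel': [0.0, 0.0, -0.001, -0.002, 0.0, 0.001], 'tau': [0.002, -48.062, 29.854, 0.019, -0.0, -0.0], 'tcp_pos': [0.159, 0.552, 0.247], 'orientation': [-0.0, 0.14, 0.99, -0.001], 'wrist_force': [0.058, 0.257, 0.47], 'ft_torque': [-0.021, 0.003, -0.059], 'grip_force': 0.0, 'finger_gap': 0.086}
top [[-0.029, -0.99, 0.136, 0.36], [-1.0, 0.027, -0.016, 0.044], [0.012, -0.137, -0.991, 0.875], [0.0, 0.0, 0.0, 1.0]]
top cap 0.74 [289. 212.] [0.456 0.105 0.014]
top clamp_knob 0.7 [222. 205.] [0.476 0.258 0.02 ]
top clamp_knob 0.55 [190. 239.] [0.399 0.332 0.02 ]
top clamp_knob 0.54 [219. 251.] [0.371 0.264 0.02 ]
top clamp_knob 0.53 [251. 254.] [0.361 0.193 0.02 ]
top nozzle_jar 0.68 [461. 248.] [ 0.362 -0.283  0.03 ]
top glue_stick 0.7 [263. 149.] [0.598 0.16  0.05 ]
top glue_stick 0.53 [384. 210.] [ 0.452 -0.109  0.05 ]
top pad_a 0.97 [347. 144.] [ 0.616 -0.035  0.01 ]
top pad_a 0.84 [287. 153.] [0.597 0.109 0.01 ]
top pad_a 0.83 [373. 145.] [ 0.613 -0.099  0.01 ]
top pad_a 0.67 [315. 149.] [0.606 0.041 0.01 ]
side [[0.871,
[... 250 characters left out ...]
198 0.02 ]
side clamp_knob 0.53 [276. 162.] [0.477 0.249 0.02 ]
side clamp_knob 0.41 [236. 157.] [0.394 0.323 0.02 ]
side nozzle_jar 0.64 [377. 207.] [ 0.592 -0.051  0.03 ]
side nozzle_jar 0.58 [350. 312.] [ 0.366 -0.286  0.03 ]
side glue_stick 0.82 [337. 229.] [ 0.454 -0.097  0.05 ]
side glue_stick 0.55 [332. 163.] [0.581 0.136 0.05 ]
side pad_a 0.84 [362. 194.] [0.608 0.033 0.01 ]
side pad_a 0.77 [396. 223.] [ 0.612 -0.101  0.01 ]
side pad_a 0.68 [344. 174.] [0.616 0.13  0.01 ]
side pad_a 0.58 [377. 207.] [ 0.61  -0.029  0.01 ]
side stop_block 0.62 [333. 164.] [0.608 0.171 0.02 ]
side stop_block 0.57 [351. 312.] [ 0.374 -0.279  0.02 ]
side stop_block 0.55 [335. 232.] [ 0.465 -0.072  0.02 ]
```

View pics/top0.png

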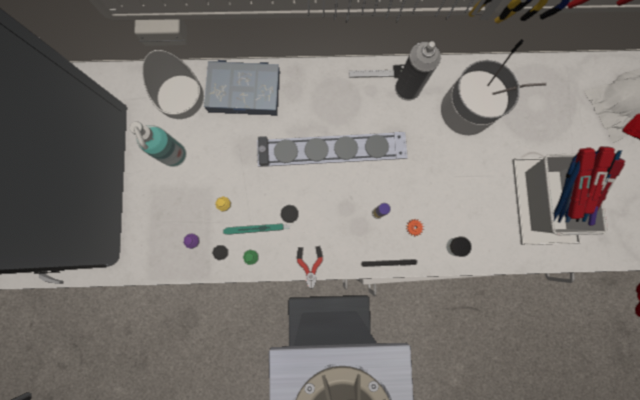

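View pics/side0.png

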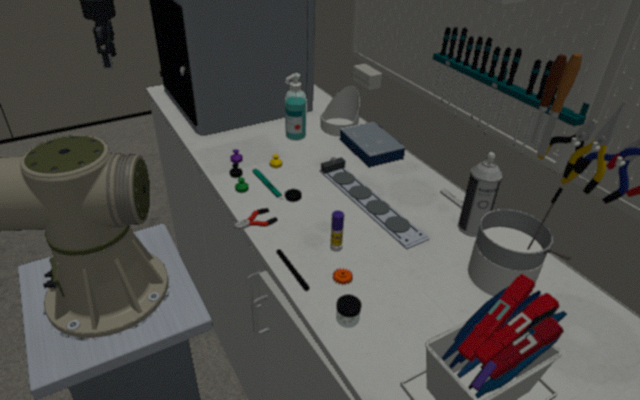

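The top view shows the stop block at (263,150), the left (+y) end. So the cap goes on pad_d, the knob on pad_c, the jar on pad_b and the glue stick on pad_a. The black knob is at (220,252), between the purple and green look-alikes. The cap is at (289,213), the glue stick at (384,210) and the jar at (461,247). I'll go above the knob first, with the fingers closing along world x.

```bash
python3 -m pendant '[[1,-0.047,-0.0367,0,0],[1,-0.047,-0.0367,0,0],[1,-0.047,-0.0367,0,0],[1,-0.047,-0.0367,0,0],[1,-0.047,-0.0367,0,0],[1,-0.047,-0.0367,0,0.18],[1,0,0,0.02,0.185],[1,0,0,0.02,0.185]]' 40
python3 -m pendant '[[1,0,0,0.02,0.185],[1,0,0,0.02,0.185],[1,0,0,0,0.185],[1,0,0,0,0.185],[1,0,0,0,0]]'
cat >> h.py <<'E'
def look(labels,name=None):
    st,im=snap("wrist",name or "w")
    for l,z in labels:
        for r in env.recognise("wrist",l):print(l,round(r["score"],2),np.round(r["centre"]),np.round(at("wrist",r["centre"],z,st),4))
    pose(st);return st,im
def pose(st=None):
    st=st or env.get_state();q=st["orientation"];M=R.from_quat([q[1],q[2],q[3],q[0]]).as_matrix()
    print("t",round(st["clock"],2),"tcp",np.round(st["tcp_pos"],4),"y-yaw",round(np.arctan2(M[1,1],M[0,1]),3),"z",np.round(M[:,2],3),"j",np.round(st["joint_pos"],2));return M
def go(x,y,z=None):
    st=env.get_state();M=pose(st);t=st["tcp_pos"];d=np.array([x,y,t[2] if z is None else z])-t
    print("tool delta",np.round(M.T@d,4),"dist",round(np.linalg.norm(d),3))
E
python3 - <<'E'
from h import *
look([("clamp_knob",.02),("cap",.012)],"w0")
E
```

```text
clock: 1.7
tcp_pos: [0.3703, 0.2618, 0.2082]
orientation: [0.0, 0.408, 0.913, 0.001]
wrist_force: [-0.9, 0.3, -0.2]
finger_gap: 0.0853
grip_force: 0.0
clock: 2.33
tcp_pos: [0.3694, 0.2628, 0.1684]
orientation: [0.0, 0.706, 0.708, 0.0]
wrist_force: [-0.5, 0.0, 0.2]
finger_gap: 0.0853
grip_force: 0.0
clamp_knob 0.91 [430. 192.] [0.4734 0.2626 0.02  ]
clamp_knob 0.88 [352. 112.] [0.3962 0.3354 0.02  ]
clamp_knob 0.84 [308. 250.] [0.3568 0.2041 0.02  ]
clamp_knob 0.64 [516. 272.] [0.601 0.166 0.02 ]
clamp_knob 0.63 [318. 184.] [0.3661 0.2701 0.02  ]
t 2.33 tcp [0.3694 0.2628 0.1684] y-yaw 0.002 z [ 0.  0. -1.] j [ 0.44  0.12 -0.4   1.05  0.    2.01]
```

View pics/w0.png

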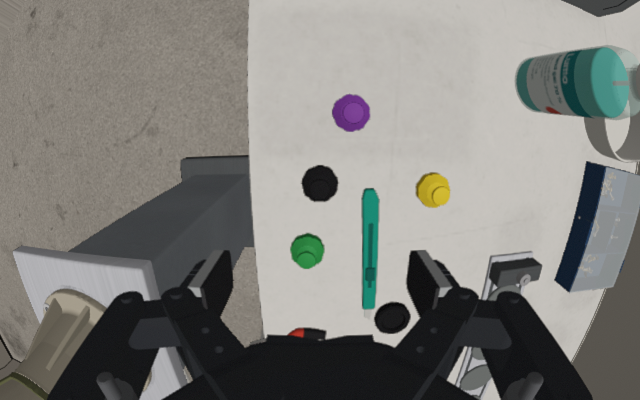

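The wrist view has image right as world +x and image up as +y. The black knob is at (320,183), purple at (351,112) and green at (307,250). The knife's end at (370,190) is close to where one finger would come down, so I'll turn the gripper by 0.45 rad and open it only part way. I'll come lower and look once more.

```bash
python3 -m pendant '[[0.5,0.002,0,0.016,-0.15],[0.5,0.002,0,0.016,-0.15],[0.5,0.002,0,0.016,-0.15],[0.5,0,0,0.016,0],[0.5,0,0,0,0]]'
python3 - <<'E'
from h import *
look([("clamp_knob",.015)],"w1")
E
```

```text
clock: 3.1
tcp_pos: [0.3675, 0.2683, 0.1034]
orientation: [-0.001, 0.531, 0.847, -0.001]
wrist_force: [0.4, 0.8, -0.0]
finger_gap: 0.0641
grip_force: 0.0
clamp_knob 0.9 [271. 278.] [0.3549 0.2007 0.015 ]
clamp_knob 0.87 [437. 268.] [0.4744 0.2667 0.015 ]
clamp_knob 0.78 [398. 148.] [0.3947 0.3351 0.015 ]
t 3.1 tcp [0.3675 0.2683 0.1034] y-yaw 0.451 z [-0.002 -0.001 -1.   ] j [ 0.45  0.19 -0.5   0.89  0.    1.57]
```

View pics/w1.png

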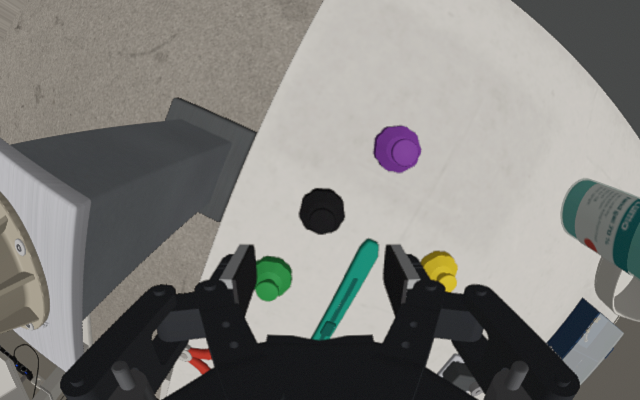

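The black knob's body is centred at (322,211), and the knife tip is at (372,243).

Run:
```python
from h import *
st=env.get_state()
print("knob",at("wrist",(322,210),.013,st),"knife tip",at("wrist",(372,241),.008,st))
M=pose(st);t=st["tcp_pos"];print(M.T@(at("wrist",(322,210),.013,st)-t), M.T@(at("wrist",(372,241),.008,st)-t))
```

```text
knob [0.36838793 0.27013049 0.013     ] knife tip [0.41611959 0.26266913 0.008     ]
t 3.2 tcp [0.3685 0.2687 0.1047] y-yaw 0.451 z [ 0.  0. -1.] j [ 0.45  0.19 -0.49  0.89  0.    1.57]
[0.00130762 0.0004411  0.0916671 ] [-0.02620559  0.04015198  0.09667236]
```

```bash
python3 -c "
from h import *
print(env.finger_overhang)"
python3 -m pendant '[[0.4,0.001,0,0.03,0],[0.4,0,0,0.03,0],[0.4,0,0,0.016,0],[0.4,0,0,0.009,0],[0.4,0,0,0,0]]' 40; python3 -c "
from h import *
print(env.finger_overhang)"
```

```text
0.017
clock: 3.82
tcp_pos: [0.3682, 0.2697, 0.0195]
orientation: [0.0, 0.531, 0.847, 0.0]
wrist_force: [-0.5, 0.2, 0.5]
finger_gap: 0.06
grip_force: 0.0
0.017
```

```bash
python3 -m pendant '[[0.4,0,0,0.002,0],[-0.4,0,0,0,0],[-0.6,0,0,0,0],[-0.6,0,0,0,0],[-0.6,0,0,0,0],[-0.6,0,0,0,0]]' 40; python3 -m pendant '[[-0.6,0,0,-0.01,0],[-0.6,0,0,-0.03,0],[-0.6,0,0,-0.05,0],[-0.6,0,0,-0.04,0],[-0.6,0,0,0,0]]'
python3 - <<'E'
from h import *
look([("pad_a",.01),("stop_block",.02)],"w2")
top=env.read_camera("top")
cv2.imwrite("pics/topc.png",cv2.resize(top[120:180,240:420,::-1],None,fx=4,fy=4,interpolation=cv2.INTER_CUBIC))
E
```

```text
clock: 4.58
tcp_pos: [0.3685, 0.2698, 0.0181]
orientation: [0.0, 0.531, 0.847, 0.001]
wrist_force: [0.1, -0.1, 5.7]
finger_gap: 0.0325
grip_force: 39.3
clock: 5.2
tcp_pos: [0.3702, 0.2707, 0.1511]
orientation: [0.002, 0.531, 0.847, 0.003]
wrist_force: [-0.3, -0.4, -1.0]
finger_gap: 0.0322
grip_force: 40.0
pad_a 0.76 [433. 364.] [0.5985 0.1313 0.01  ]
t 5.2 tcp [0.3702 0.2707 0.1511] y-yaw 0.45 z [ 0.007  0.003 -1.   ] j [ 0.46  0.14 -0.42  1.    0.    1.58]
```

View pics/topc.png

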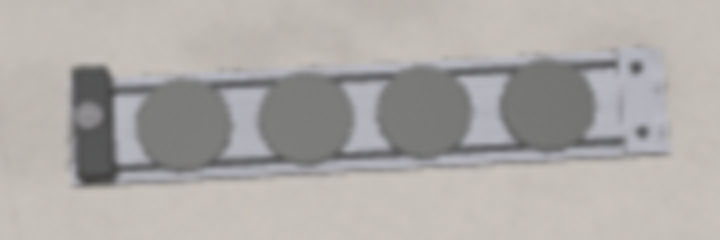

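The crop shows the stop block at left and the pad centres at (184,124), (306,118), (425,112) and (548,105).

Run:
```python
from h import *
P=np.array([at("top",(240+(x+.5)/4-.5,120+(y+.5)/4-.5),.01) for x,y in((548,105),(425,112),(306,118),(184,124))])
print(np.round(P,4));print(np.linalg.norm(np.diff(P,axis=0),axis=1))
i=np.arange(4)-1.5;d=(i@P/5);print(P.mean(0),np.linalg.norm(d),"skew",np.arctan2(-d[0],d[1]))
u=d/np.linalg.norm(d);L=[P.mean(0)+k*.074*u for k in i];print(np.round(L,4))
for z in (.02,.03): print("cap",at("top",(289,213),.014),"glue",at("top",(384,209),.07),"jar",at("top",(460.5,246.5),.04))
go(*L[2][:2])
```

```text
[[ 0.6101 -0.1066  0.01  ]
 [ 0.6076 -0.0327  0.01  ]
 [ 0.6057  0.0386  0.01  ]
 [ 0.6039  0.1114  0.01  ]]
[0.07395566 0.07128942 0.07285561]
[0.60684364 0.00265892 0.01      ] 0.07255873817891963 skew 0.028078917769797564
[[ 0.61   -0.1083  0.01  ]
 [ 0.6079 -0.0343  0.01  ]
 [ 0.6058  0.0396  0.01  ]
 [ 0.6037  0.1136  0.01  ]]
cap [0.45368424 0.10560653 0.014     ] glue [ 0.45064606 -0.10531567  0.07      ] jar [ 0.36505623 -0.27774961  0.04      ]
cap [0.45368424 0.10560653 0.014     ] glue [ 0.45064606 -0.10531567  0.07      ] jar [ 0.36505623 -0.27774961  0.04      ]
t 5.4 tcp [0.3671 0.2691 0.1463] y-yaw 0.45 z [-0.002 -0.001 -1.   ] j [ 0.46  0.15 -0.43  1.    0.    1.58]
tool delta [-3.105e-01  1.151e-01 -2.000e-04] dist 0.331
```

```bash
python3 -m pendant '[[-0.6,-0.052,0.019,0,0],[-0.6,-0.052,0.019,0,0],[-0.6,-0.052,0.019,0,0],[-0.6,-0.052,0.019,0,0],[-0.6,-0.052,0.019,0,0],[-0.6,-0.05,0.02,0,0.14],[-0.6,0,0,0.02,0.14],[-0.6,0,0,0,0.14]]'
python3 -m pendant '[[-0.6,0,0,0,0],[-0.6,0,0,0,0]]'
python3 - <<'E'
from h import *
look([("pad_a",.01),("stop_block",.02)],"w3")
E
```

```text
clock: 6.4
tcp_pos: [0.6044, 0.0396, 0.1231]
orientation: [-0.003, 0.699, 0.715, -0.002]
wrist_force: [-1.6, -0.2, -0.7]
finger_gap: 0.0322
grip_force: 40.0
clock: 6.65
tcp_pos: [0.606, 0.0406, 0.1266]
orientation: [-0.0, 0.696, 0.718, -0.0]
wrist_force: [-0.3, 0.9, -0.9]
finger_gap: 0.0322
grip_force: 40.0
pad_a 0.95 [322. 327.] [ 0.6105 -0.089   0.01  ]
pad_a 0.95 [321. 200.] [0.6051 0.0419 0.01  ]
pad_a 0.94 [320. 108.] [0.6017 0.1155 0.01  ]
stop_block 0.84 [321.  42.] [0.6012 0.1657 0.02  ]
t 6.65 tcp [0.606  0.0406 0.1266] y-yaw 0.032 z [-0.001  0.    -1.   ] j [-0.07  0.44 -0.08  1.06  0.    1.47]
```

View pics/w3.png

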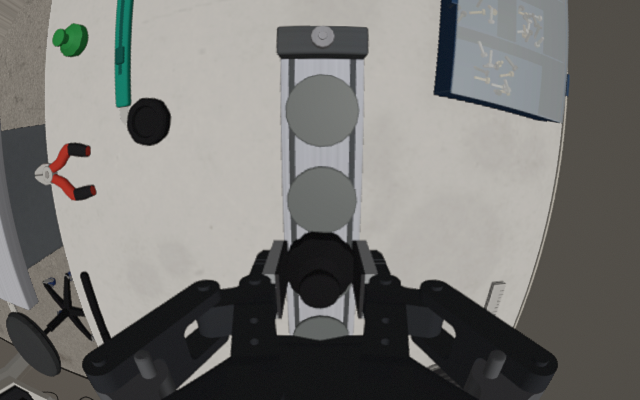

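The wrist view shows pad_c at (321,200) and pad_d at (320,108). Both agree with the top camera within about 2 mm. The knob is held upright, so I'll set it down.

```bash
python3 -c "
from h import *
print('cap',at('wrist',(149,121),.007,env.get_state()))"
python3 -m pendant '[[-0.6,0.0005,0,0.04,0],[-0.6,0,0,0.035,0],[-0.6,0,0,0.015,0],[-0.6,0,0,0.004,0],[-0.6,0,0,0.002,0],[-0.6,0,0,0.0,0]]'
```

```text
cap [0.45327773 0.1078938  0.007     ]
clock: 7.55
tcp_pos: [0.6073, 0.0409, 0.0325]
orientation: [0.001, 0.696, 0.718, 0.001]
wrist_force: [-0.0, -0.0, -1.0]
finger_gap: 0.032
grip_force: 40.0
```

```bash
python3 -m pendant '[[-0.6,0,0,0.002,0],[-0.6,0,-0.001,0.0015,0],[-0.6,0,0,0,0]]'
```

```text
clock: 7.92
tcp_pos: [0.6057, 0.0409, 0.0282]
orientation: [0.0, 0.696, 0.718, 0.0]
wrist_force: [0.2, 0.5, 2.1]
finger_gap: 0.032
grip_force: 40.1
```

Contact is light (2 N). I'll release, rise and go above the cap at (0.4535, 0.107).

```bash
python3 -m pendant '[[-0.3,0,0,0,0],[0.1,0,0,0,0],[0.4,0,0,-0.01,0],[0.4,0,0,-0.03,0],[0.4,0,0,-0.04,0],[0.4,0,0,-0.04,0],[0.4,0,0,0,0]]'
python3 - <<'E'
from h import *
go(.4535,.107,.1)
E
```

```text
clock: 8.8
tcp_pos: [0.6079, 0.0408, 0.1524]
orientation: [0.003, 0.696, 0.718, 0.003]
wrist_force: [-0.3, -0.5, 0.0]
finger_gap: 0.0596
grip_force: 0.0
t 8.8 tcp [0.6079 0.0408 0.1524] y-yaw 0.03 z [ 0.008 -0.    -1.   ] j [-0.06  0.41 -0.04  1.1   0.    1.48]
tool delta [ 0.0708 -0.1527  0.0512] dist 0.176
```

```bash
python3 -m pendant '[[0.6,0.0235,-0.051,0.01,0],[0.6,0.0235,-0.051,0.01,0],[0.6,0.0235,-0.05,0.01,0],[0.6,0,0,0.01,-0.18],[0.6,0,0,0.01,-0.18],[0.6,0,0,0,-0.15],[0.6,0,0,0,0]]'
python3 - <<'E'
from h import *
look([("cap",.008),("clamp_knob",.025),("pad_a",.01)],"w4")
E
```

```text
clock: 9.68
tcp_pos: [0.4506, 0.1069, 0.0973]
orientation: [-0.001, 0.494, 0.87, -0.0]
wrist_force: [-0.4, 1.1, 0.5]
finger_gap: 0.0684
grip_force: 0.0
cap 0.91 [323. 213.] [0.4518 0.1074 0.008 ]
clamp_knob 0.92 [272.  38.] [0.361  0.1952 0.025 ]
clamp_knob 0.7 [463.  59.] [0.4741 0.2538 0.025 ]
clamp_knob 0.48 [436. 358.] [0.6141 0.0426 0.025 ]
pad_a 0.81 [470. 276.] [0.5907 0.1229 0.01  ]
pad_a 0.43 [444. 344.] [0.6236 0.0518 0.01  ]
t 9.68 tcp [0.4506 0.1069 0.0973] y-yaw 0.538 z [-0.001  0.    -1.   ] j [ 0.06  0.21 -0.49  0.88  0.    1.09]
```

View pics/w4.png

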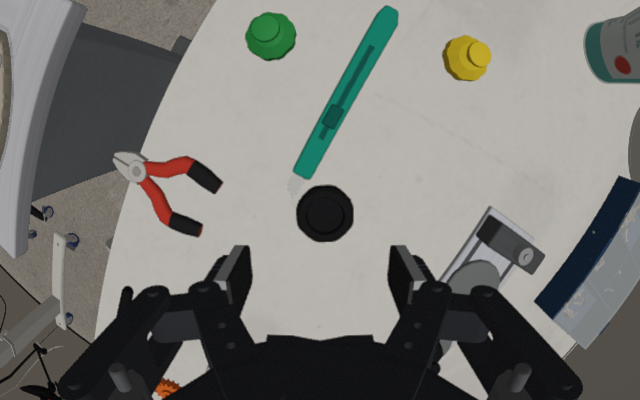

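The cap is at (325,213) and the knife blade's tip at (293,185) is clear of the finger path. I'll take the cap.

```bash
python3 -m pendant '[[0.6,0,0.001,0.03,0],[0.6,0,0,0.03,0],[0.6,0,0,0.013,0],[0.6,0,0,0.005,0],[0.5,0,0,0,0]]' 40;  python3 -m pendant '[[0,0,0,0,0],[-0.4,0,0,0,0],[-0.4,0,0,0,0],[-0.4,0,0,0,0],[-0.4,0,0,0,0],[-0.4,0,0,0,0]]' 40
python3 - <<'E'
from h import *
pose()
E
```

```text
clock: 10.5
tcp_pos: [0.4526, 0.1074, 0.0202]
orientation: [0.0, 0.493, 0.87, 0.0]
wrist_force: [-0.6, 0.2, -0.3]
finger_gap: 0.0642
grip_force: 0.0
clock: 11.25
tcp_pos: [0.4529, 0.1074, 0.021]
orientation: [0.001, 0.493, 0.87, 0.0]
wrist_force: [-0.8, 0.5, 5.5]
finger_gap: 0.0393
grip_force: 39.6
t 11.25 tcp [0.4529 0.1074 0.021 ] y-yaw 0.54 z [ 0.002 -0.    -1.   ] j [ 0.06  0.31 -0.58  0.68 -0.    1.09]
```

```bash
python3 -m pendant '[[-0.4,0,0,-0.01,0],[-0.4,0,0,-0.04,0],[-0.4,0,0,-0.05,0.17],[-0.4,0,0,0,0.17],[-0.4,0,0,0,0.17],[-0.4,0,0,0,0]]'
python3 - <<'E'
from h import *
go(.603,.1145)
E
```

```text
clock: 12.0
tcp_pos: [0.4524, 0.1074, 0.1207]
orientation: [0.0, 0.696, 0.718, 0.001]
wrist_force: [-0.2, -0.0, -0.5]
finger_gap: 0.0396
grip_force: 40.4
t 12.0 tcp [0.4524 0.1074 0.1207] y-yaw 0.032 z [ 0.001  0.    -1.   ] j [ 0.06  0.18 -0.45  0.93  0.    1.6 ]
tool delta [0.0023 0.1507 0.0002] dist 0.151
```

```bash
python3 -m pendant '[[-0.4,0.0023,0.05,0,0],[-0.4,0,0.05,0,0],[-0.4,0,0.0505,0,0],[-0.4,0,0,0.03,0],[-0.4,0,0,0.03,0],[-0.4,0,0,0.015,0],[-0.4,0,0,0.008,0],[-0.4,0,0,0,0]]'
python3 - <<'E'
from h import *
go(.603,.1145,.031)
E
```

```text
clock: 13.0
tcp_pos: [0.6025, 0.1142, 0.037]
orientation: [-0.0, 0.696, 0.718, 0.0]
wrist_force: [-0.9, 0.2, 0.6]
finger_gap: 0.0393
grip_force: 40.5
t 13.0 tcp [0.6025 0.1142 0.037 ] y-yaw 0.031 z [ 0.  0. -1.] j [ 0.06  0.52 -0.18  0.87  0.    1.6 ]
tool delta [0.0003 0.0005 0.006 ] dist 0.006
```

```bash
python3 -m pendant '[[-0.4,0,0,0.004,0],[-0.4,0,0,0.002,0],[-0.4,0,0,0,0],[-0.4,0,0,0,0]]'
```

```text
clock: 13.5
tcp_pos: [0.6028, 0.1142, 0.0311]
orientation: [0.0, 0.696, 0.718, 0.0]
wrist_force: [0.4, -0.8, 1.0]
finger_gap: 0.0395
grip_force: 40.6
```

```bash
python3 -m pendant '[[-0.4,0,0,0.001,0],[-0.1,0,0,0,0],[0.3,0,0,0,0],[0.6,0,0,-0.01,0],[0.6,0,0,-0.05,0],[0.6,0,0,-0.06,0],[0.6,0,0,-0.05,0],[0.6,0,0,0,0]]'
python3 - <<'E'
from h import *
go(.4515,-.115)
E
```

```text
clock: 14.5
tcp_pos: [0.6054, 0.1144, 0.2057]
orientation: [0.003, 0.696, 0.718, 0.004]
wrist_force: [0.0, 0.4, -0.5]
finger_gap: 0.0681
grip_force: 0.0
t 14.5 tcp [0.6054 0.1144 0.2057] y-yaw 0.03 z [ 0.01   0.001 -1.   ] j [0.06 0.4  0.07 1.23 0.   1.6 ]
tool delta [-0.2247 -0.1607 -0.0017] dist 0.276
```

```bash
python3 -m pendant '[[0.6,-0.045,-0.032,0,0],[0.6,-0.045,-0.032,0,0],[0.6,-0.045,-0.032,0,0],[0.6,-0.045,-0.032,0,0],[0.6,-0.045,-0.032,0,0],[0.6,0,0,0,0],[0.6,0,0,0,0]]'
python3 - <<'E'
from h import *
look([("cap",.02),("clamp_knob",.025),("glue_stick",.05),("pad_a",.01),("nozzle_jar",.03)],"w5")
E
```

```text
clock: 15.38
tcp_pos: [0.4491, -0.1156, 0.1994]
orientation: [-0.0, 0.697, 0.717, 0.0]
wrist_force: [-0.3, 0.6, 0.3]
finger_gap: 0.0683
grip_force: 0.0
cap 0.42 [472.   0.] [0.6049 0.0957 0.02  ]
clamp_knob 0.97 [471.  48.] [0.5993 0.0376 0.025 ]
glue_stick 0.58 [322. 176.] [ 0.449  -0.1013  0.05  ]
pad_a 0.94 [455.  55.] [0.5873 0.0297 0.01  ]
pad_a 0.82 [466. 111.] [ 0.604  -0.0299  0.01  ]
pad_a 0.76 [465. 174.] [ 0.61 -0.1   0.01]
pad_a 0.76 [467.   4.] [0.6036 0.0941 0.01  ]
nozzle_jar 0.67 [252. 311.] [ 0.372  -0.2698  0.03  ]
t 15.38 tcp [ 0.4491 -0.1156  0.1994] y-yaw 0.029 z [-0.     0.001 -1.   ] j [-0.43  0.12 -0.32  1.13  0.    1.12]
```

View pics/w5.png

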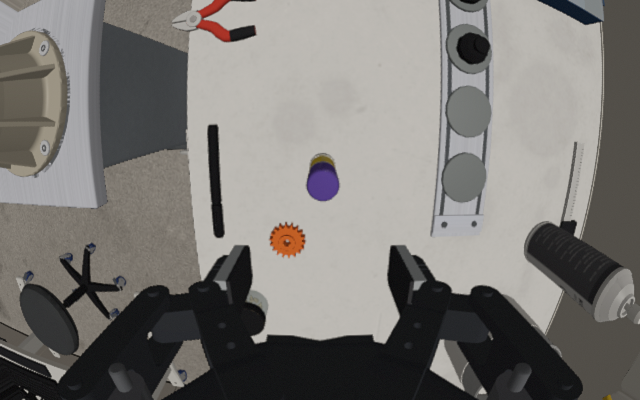

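The glue stick's top is at (323,183). The knob stands on pad_c at (471,48), and pads b and a at (468,111) and (465,176) are free.

Run:
```python
from h import *
st=env.get_state()
for p,z in(((323,183),.09),((321,160),.0)): print(at("wrist",p,z,st))
for p in((469,111),(464.5,177)): print(at("wrist",p,.01,st))
p=at("wrist",(323,183),.09,st);go(p[0],p[1],.055)
```

```text
[ 0.45020856 -0.09762033  0.09      ]
[ 0.44877954 -0.09334628  0.        ]
[ 0.60771836 -0.02867159  0.01      ]
[ 0.61026302 -0.10249837  0.01      ]
t 15.68 tcp [ 0.4497 -0.1146  0.1996] y-yaw 0.032 z [-0.  0. -1.] j [-0.42  0.12 -0.32  1.13  0.    1.12]
tool delta [0.017  0.001  0.1446] dist 0.146
```

```bash
python3 -m pendant '[[0.6,0.007,0,0.03,0],[0.6,0.007,0,0.035,0],[0.6,0,0,0,0],[0.6,0,0,0,0]]'
python3 - <<'E'
from h import *
st,im=look([("glue_stick",.07),("pad_a",.01)],"w6")
E
```

```text
clock: 16.18
tcp_pos: [0.4496, -0.1016, 0.1357]
orientation: [0.0, 0.696, 0.718, 0.0]
wrist_force: [-0.6, -0.0, 0.1]
finger_gap: 0.0685
grip_force: 0.0
glue_stick 0.66 [322. 216.] [ 0.4495 -0.0967  0.07  ]
pad_a 0.91 [488. 202.] [ 0.6074 -0.1004  0.01  ]
pad_a 0.91 [494. 124.] [ 0.6021 -0.0269  0.01  ]
pad_a 0.73 [484.  50.] [0.588  0.0382 0.01  ]
t 16.18 tcp [ 0.4496 -0.1016  0.1357] y-yaw 0.031 z [ 0.001 -0.    -1.   ] j [-0.4   0.16 -0.44  0.97 -0.    1.14]
```

View pics/w6.png

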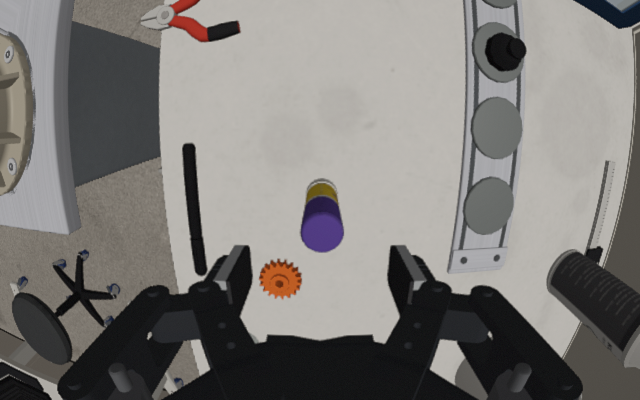

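The glue stick's top disc is centred at (322,231), with pad_a at (489,206) and pad_b at (497,127).

Run:
```python
from h import *
st=env.get_state()
for p,z in(((322,231),.093),((322,190),.0),((489,206),.01),((497,127),.01)): print(np.round(at("wrist",p,z,st),4))
```

```text
[ 0.45   -0.0988  0.093 ]
[ 0.4508 -0.0977  0.    ]
[ 0.6102 -0.105   0.01  ]
[ 0.6074 -0.0302  0.01  ]
```

```bash
python3 -m pendant '[[0.6,0.003,0,0.02,0],[0.6,0,0,0.03,0],[0.6,0,0,0.02,0],[0.6,0,0,0.009,0],[0,0,0,0,0],[-0.5,0,0,0,0],[-0.8,0,0,0,0],[-0.8,0,0,0,0]]' 40
python3 -m pendant '[[-0.8,0,0,0,0],[-0.8,0,0,0,0],[-0.8,0,0,-0.01,0],[-0.8,0,0,-0.03,0],[-0.8,0,0,-0.02,0],[-0.8,0,0,0,0]]'
python3 - <<'E'
from h import *
go(.610,-.106)
E
```

```text
clock: 17.32
tcp_pos: [0.4498, -0.0989, 0.0568]
orientation: [0.001, 0.696, 0.718, 0.0]
wrist_force: [-1.4, -0.7, 5.6]
finger_gap: 0.025
grip_force: 39.3
clock: 18.08
tcp_pos: [0.45, -0.099, 0.1174]
orientation: [0.002, 0.696, 0.718, 0.001]
wrist_force: [-0.8, 0.1, -0.8]
finger_gap: 0.0249
grip_force: 39.3
t 18.07 tcp [ 0.45   -0.099   0.1174] y-yaw 0.03 z [ 0.003 -0.001 -1.   ] j [-0.39  0.18 -0.47  0.92  0.    1.15]
tool delta [-0.0119  0.1597  0.0005] dist 0.16
```

```bash
python3 -m pendant '[[-0.8,-0.003,0.04,0,0],[-0.8,-0.003,0.04,0,0],[-0.8,-0.003,0.04,0,0],[-0.8,-0.003,0.04,0,0],[-0.8,0,0,0,0],[-0.8,0,0,0.02,0],[-0.8,0,0,0.02,0],[-0.8,0,0,0,0]]'
python3 - <<'E'
from h import *
look([("pad_a",.01)],"w7")
go(.610,-.106,.0665)
E
```

```text
clock: 19.08
tcp_pos: [0.6062, -0.105, 0.0733]
orientation: [-0.003, 0.696, 0.718, -0.001]
wrist_force: [-1.2, 0.4, 0.1]
finger_gap: 0.0254
grip_force: 39.4
pad_a 0.91 [330.  24.] [0.607  0.0225 0.01  ]
pad_a 0.84 [341. 206.] [ 0.6174 -0.0922  0.01  ]
pad_a 0.62 [329. 107.] [ 0.6074 -0.0298  0.01  ]
t 19.07 tcp [ 0.6062 -0.105   0.0733] y-yaw 0.03 z [-0.006  0.002 -1.   ] j [-0.3   0.5  -0.12  0.96  0.    1.24]
t 19.18 tcp [ 0.6082 -0.1056  0.0756] y-yaw 0.03 z [-0.001  0.001 -1.   ] j [-0.3   0.49 -0.12  0.96  0.    1.24]
tool delta [-0.0005  0.0018  0.0091] dist 0.009
```

View pics/w7.png

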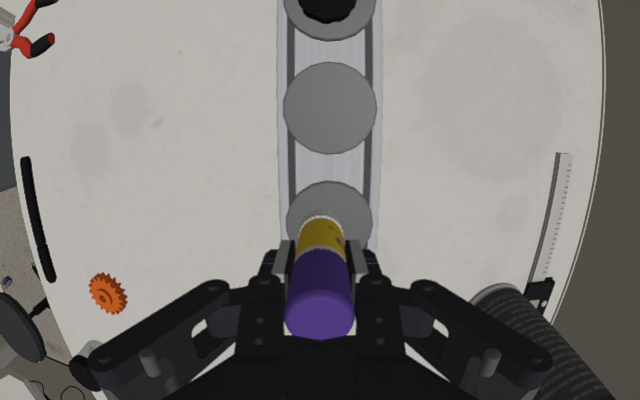

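The glue stick is held upright over pad_a. Its foot is at (321,218), and the pad spans columns 286–372, so I'll shift it about 2 mm in +x and lower it.

```bash
python3 -m pendant '[[-0.8,0,0.002,0.004,0],[-0.8,0,0,0.003,0],[-0.8,0,0,0.0015,0],[-0.8,0,0,0,0],[-0.8,0,0,0,0]]'
```

```text
clock: 19.8
tcp_pos: [0.6112, -0.1057, 0.0674]
orientation: [0.0, 0.696, 0.718, 0.0]
wrist_force: [0.5, 0.3, -0.4]
finger_gap: 0.0248
grip_force: 39.5
```

```bash
python3 -m pendant '[[-0.8,0,0,0.001,0],[-0.8,0,0,0,0]]'
```

```text
clock: 20.05
tcp_pos: [0.6113, -0.1057, 0.0668]
orientation: [0.0, 0.696, 0.718, 0.0]
wrist_force: [-1.0, 0.1, 2.6]
finger_gap: 0.0253
grip_force: 39.5
```

Contact. I'll release gently, rise clear and head for the jar near (0.367, -0.275).

```bash
python3 -m pendant '[[-0.5,0,0,0,0],[-0.2,0,0,0,0],[0.2,0,0,0,0],[0.6,0,0,-0.02,0],[0.6,0,0,-0.05,0],[0.6,0,0,-0.05,0],[0.7,0,0,-0.02,0],[0.7,0,0,0,0]]'
python3 - <<'E'
from h import *
go(.367,-.28)
E
```

```text
clock: 21.05
tcp_pos: [0.6123, -0.106, 0.2081]
orientation: [0.002, 0.696, 0.718, 0.001]
wrist_force: [1.0, -0.3, -0.4]
finger_gap: 0.0728
grip_force: 0.0
t 21.05 tcp [ 0.6123 -0.106   0.2081] y-yaw 0.03 z [ 0.004 -0.001 -1.   ] j [-0.3   0.41  0.09  1.25  0.    1.24]
tool delta [-0.1666 -0.2504 -0.0007] dist 0.301
```

```bash
python3 -m pendant '[[0.7,-0.033,-0.05,0,0],[0.7,-0.033,-0.05,0,0],[0.7,-0.033,-0.05,0.02,0],[0.7,-0.033,-0.05,0.03,0],[0.7,-0.034,-0.05,0.03,0],[0.7,0,0,0.02,0],[0.7,0,0,0,0]]'
python3 - <<'E'
from h import *
look([("nozzle_jar",.04),("pad_a",.01)],"w8")
E
```

```text
clock: 21.92
tcp_pos: [0.3713, -0.2724, 0.108]
orientation: [-0.003, 0.697, 0.717, 0.0]
wrist_force: [-0.9, -0.1, 0.2]
finger_gap: 0.0729
grip_force: 0.0
nozzle_jar 0.88 [312. 222.] [ 0.3646 -0.2721  0.04  ]
pad_a 0.75 [573.  40.] [ 0.5984 -0.1049  0.01  ]
t 21.93 tcp [ 0.3713 -0.2724  0.108 ] y-yaw 0.028 z [-0.004  0.005 -1.   ] j [-0.81  0.19 -0.47  0.91  0.    0.73]
```

View pics/w8.png

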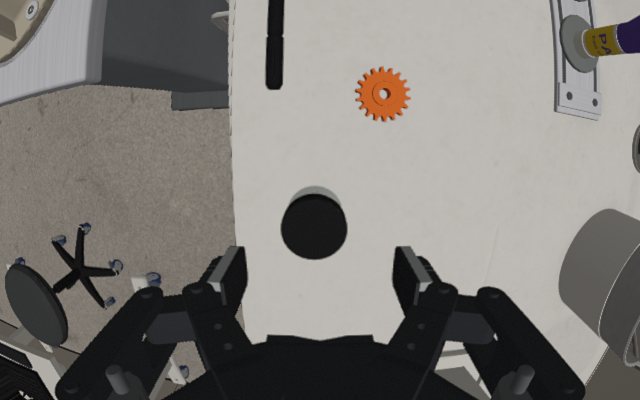

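The jar lid is centred at (314,227), and the glue stick stands on pad_a at the upper right.

Run:
```python
from h import *
st=env.get_state();p=at("wrist",(314,227),.043,st);print(p,at("wrist",(232,227),0,st));go(p[0],p[1],.03)
```

```text
[ 0.3688796  -0.27725152  0.043     ] [ 0.29930319 -0.29673793  0.        ]
t 22.07 tcp [ 0.3741 -0.2735  0.1108] y-yaw 0.031 z [-0.  0. -1.] j [-0.8   0.19 -0.47  0.91  0.    0.73]
tool delta [-0.0036 -0.0053  0.0808] dist 0.081
```

```bash
python3 -m pendant '[[0.7,-0.003,-0.0075,0.015,0],[0.7,0,0,0,0],[0.7,0,0,0,0]]'
python3 - <<'E'
from h import *
st,im=look([("nozzle_jar",.043)],"w9")
# lid = dark blob between the fingers
g=cv2.cvtColor(im,cv2.COLOR_RGB2GRAY)
c=cv2.HoughCircles(cv2.medianBlur(g[150:310,260:390],3),cv2.HOUGH_GRADIENT,1,60,param1=80,param2=15,minRadius=28,maxRadius=50)
if c is not None:
  for x,y,r in c[0][:2]: print(x+260,y+150,r,at("wrist",(x+260,y+150),.043,st))
E
```

```text
clock: 22.45
tcp_pos: [0.3671, -0.277, 0.0964]
orientation: [0.001, 0.696, 0.718, 0.0]
wrist_force: [1.2, -0.2, 0.9]
finger_gap: 0.0725
grip_force: 0.0
nozzle_jar 0.76 [317. 222.] [ 0.364  -0.2721  0.043 ]
t 22.45 tcp [ 0.3671 -0.277   0.0964] y-yaw 0.031 z [ 0.001 -0.001 -1.   ] j [-0.82  0.2  -0.5   0.87  0.    0.72]
318.5 226.5 34.3 [ 0.36482751 -0.27481064  0.043     ]
```

```bash
python3 -m pendant '[[0.7,0.0015,-0.002,0.025,0],[0.7,0,0,0.025,0],[0.7,0,0,0.016,0],[0.7,0,0,0,0],[0.1,0,0,0,0],[-0.3,0,0,0,0],[-0.3,0,0,0,0],[-0.3,0,0,0,0]]' 40
python3 -m pendant '[[-0.3,0,0,0,0],[-0.3,0,0,0,0]]'
```

```text
clock: 23.55
tcp_pos: [0.3649, -0.2762, 0.031]
orientation: [0.001, 0.696, 0.718, 0.0]
wrist_force: [-0.6, 0.9, 6.2]
finger_gap: 0.0429
grip_force: 40.1
clock: 23.8
tcp_pos: [0.3649, -0.2762, 0.031]
orientation: [0.001, 0.696, 0.718, 0.0]
wrist_force: [-1.0, 0.8, 6.1]
finger_gap: 0.0427
grip_force: 40.1
```

```bash
python3 -m pendant '[[-0.3,0,0,-0.01,0],[-0.3,0,0,-0.04,0],[-0.3,0,0,-0.05,0],[-0.3,0,0,-0.05,0],[-0.3,0,0,-0.01,0],[-0.3,0,0,0,0]]'
python3 - <<'E'
from h import *
go(.6075,-.0315)
E
```

```text
clock: 24.55
tcp_pos: [0.3644, -0.2759, 0.1904]
orientation: [0.001, 0.696, 0.718, -0.0]
wrist_force: [-0.4, -0.6, -0.7]
finger_gap: 0.0427
grip_force: 40.8
t 24.55 tcp [ 0.3644 -0.2759  0.1904] y-yaw 0.03 z [ 0.001 -0.001 -1.   ] j [-0.82  0.11 -0.35  1.1   0.    0.72]
tool delta [ 0.237   0.2503 -0.    ] dist 0.345
```

```bash
python3 -m pendant '[[-0.3,0.034,0.036,0,0],[-0.3,0.034,0.036,0,0],[-0.3,0.034,0.036,0,0],[-0.3,0.034,0.036,0,0],[-0.3,0.034,0.036,0,0],[-0.3,0.034,0.036,0,0],[-0.3,0.033,0.034,0,0],[-0.3,0,0,0,0]]'
python3 -m pendant '[[-0.3,0,0,0.04,0],[-0.3,0,0,0.04,0],[-0.3,0,0,0.02,0],[-0.3,0,0,0,0],[-0.3,0,0,0,0]]'
python3 - <<'E'
from h import *
look([("pad_a",.01),("cap",.02),("clamp_knob",.025)],"w10")
go(.6075,-.0315,.041)
E
```

```text
clock: 25.55
tcp_pos: [0.6075, -0.0286, 0.1867]
orientation: [-0.002, 0.695, 0.719, -0.001]
wrist_force: [0.3, -0.7, -1.1]
finger_gap: 0.0428
grip_force: 40.9
clock: 26.18
tcp_pos: [0.6067, -0.0317, 0.09]
orientation: [-0.0, 0.697, 0.717, -0.0]
wrist_force: [0.3, -0.5, -0.5]
finger_gap: 0.0425
grip_force: 40.9
pad_a 0.95 [333.  34.] [0.61   0.0935 0.01  ]
pad_a 0.92 [327. 198.] [ 0.6095 -0.0183  0.01  ]
pad_a 0.74 [341.  95.] [0.6166 0.0521 0.01  ]
cap 0.83 [323.  14.] [0.6032 0.1046 0.02  ]
clamp_knob 0.96 [321. 111.] [0.6036 0.0406 0.025 ]
clamp_knob 0.49 [324. 197.] [ 0.6074 -0.0136  0.025 ]
t 26.18 tcp [ 0.6067 -0.0317  0.09  ] y-yaw 0.029 z [-0. -0. -1.] j [-0.18  0.46 -0.13  0.98 -0.    1.36]
t 26.38 tcp [ 0.6077 -0.0315  0.091 ] y-yaw 0.03 z [ 0.002 -0.    -1.   ] j [-0.18  0.46 -0.13  0.98  0.    1.36]
tool delta [-0.     -0.0003  0.05  ] dist 0.05
```

View pics/w10.png

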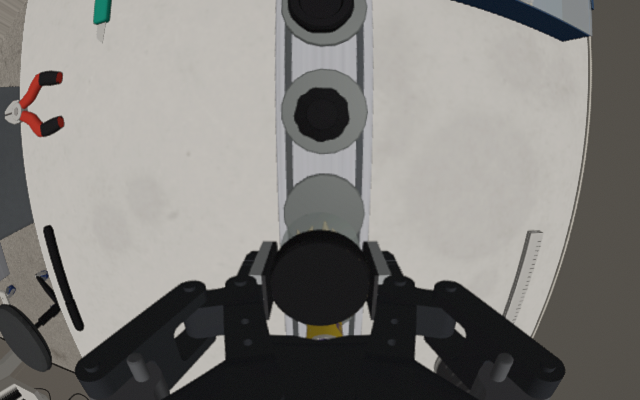

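The knob at (322,114) and the cap at (319,8) sit well centred on their pads. The jar is over pad_b, so I'll lower it.

```bash
python3 -m pendant '[[-0.3,0,0,0.025,0],[-0.3,0,0,0.015,0],[-0.3,0,0,0.005,0],[-0.3,0,0,0.003,0],[-0.3,0,0,0.002,0],[-0.3,0,0,0,0],[-0.3,0,0,0,0]]'
```

```text
clock: 27.25
tcp_pos: [0.6073, -0.0312, 0.041]
orientation: [0.0, 0.696, 0.718, 0.0]
wrist_force: [-3.1, 1.1, 4.9]
finger_gap: 0.0422
grip_force: 41.4
```

Contact. I'll release, rise well clear and check.

```bash
python3 -m pendant '[[0,0,0,0,0],[0.3,0,0,0,0],[0.6,0,0,0,0],[0.7,0,0,-0.02,0],[0.7,0,0,-0.05,0],[0.7,0,0,-0.06,0],[0.7,0,0,-0.05,0],[0.7,0,0,0,0]]'
python3 -m pendant '[[0.7,0,-0.05,0,0],[0.7,0,-0.06,0,0],[0.7,0,-0.06,0,0],[0.7,0,-0.05,0,0],[0.7,0,0,0,0],[0.7,0,0,0,0]]'
python3 - <<'E'
from h import *
top=env.read_camera("top");side=env.read_camera("side")
a=cv2.resize(top[120:180,240:420,::-1],None,fx=4,fy=4,interpolation=cv2.INTER_CUBIC)
b=cv2.resize(side[140:260,300:480,::-1],None,fx=2.8,fy=2.8,interpolation=cv2.INTER_CUBIC)
out=np.zeros((a.shape[0]+b.shape[0],720,3),np.uint8);out[:240]=a;out[240:,:b.shape[1]]=b
cv2.imwrite("pics/fin.png",out);pose()
E
```

```text
clock: 28.25
tcp_pos: [0.6097, -0.0317, 0.2249]
orientation: [0.004, 0.696, 0.718, 0.003]
wrist_force: [0.2, 0.1, -0.5]
finger_gap: 0.0723
grip_force: 0.0
clock: 29.0
tcp_pos: [0.3876, -0.038, 0.2195]
orientation: [0.0, 0.697, 0.718, 0.0]
wrist_force: [0.1, -0.7, -0.8]
finger_gap: 0.0723
grip_force: 0.0
t 29.1 tcp [ 0.3883 -0.038   0.2195] y-yaw 0.03 z [ 0.  0. -1.] j [-0.3  -0.03 -0.43  1.17  0.    1.24]
```

View pics/fin.png

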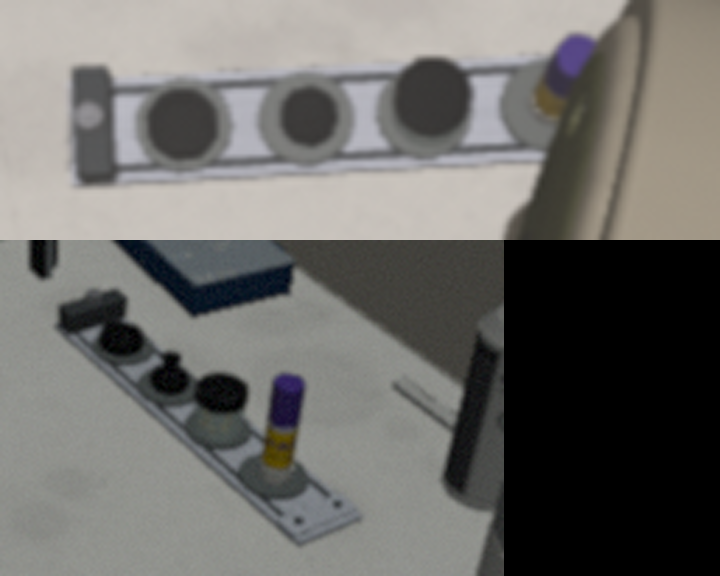

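All four stand in order from the stop block. I'll check the centring numerically.

Run:
```python
from h import *
f=lambda x,y,z:np.round(at("top",(240+(x+.5)/4-.5,120+(y+.5)/4-.5),z),4)
print("cap",f(182,124,.024),"pad",f(184,124,.01));print("knob",f(309,116,.03),f(306,118,.01))
print("jar",f(432,97,.053),f(425,112,.01));print("glue",f(575,57,.1),f(548,105,.01))
```

```text
cap [0.6    0.1115 0.024 ] pad [0.6039 0.1114 0.01  ]
knob [0.6012 0.0369 0.03  ] [0.6057 0.0386 0.01  ]
jar [ 0.604  -0.0332  0.053 ] [ 0.6076 -0.0327  0.01  ]
glue [ 0.6103 -0.1069  0.1   ] [ 0.6101 -0.1066  0.01  ]
```

All four are within about 5 mm of their pad centres, inside the 12 mm limit, so I'll hand in.

```bash
python3 -c "
from h import *
print(env.hand_in())"
```

```text
the job is handed in; nothing more can be done
None
```

I handed the job in at about 29 s with the cap, clamp knob, nozzle jar and glue stick standing in height order from the stop block; the top camera puts each within about 5 mm of its pad centre, nothing was knocked over, and no verdict came back.

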